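# Put the filled walnut tray away in the rack

### The job

Unclip the filled tray of walnuts from the foot of the dispenser by squeezing its snap tab in while you lift it straight out, and carry it level, over or round the things on the desk, to the one free bay of the white rack. Set it down on the desk at the mouth of that bay with its knob end outward and let go, then take it again by the knob and slide it into the bay until its back end meets the stop, and let go. Every walnut stays in the tray, and everything else on the desk and in the rack stays where it is.

Things in the scene. Friction and masses are not known exactly. Their poses are not given: they have to be found in the camera images.
- tray_center (a point): centre, half-way up, of the filled tray: grey, open-topped, 150 mm long (its x) by 64 wide (its y) by 45 high, walls and floor 3 mm, about 0.2 kg with tab and knob. x points from the knob end to the plain back end, z up. At the start it sits in the dispenser's seat, underside 8 mm above the desk. Its long sides can be gripped from above; the snap tab is in the middle of the -y side
- tray: the filled tray itself, with its tab and knob; origin at the middle of its underside, axes as for its centre; six loose walnuts of 12 g lie in it
- knob_center (a point): centre of the tray's wooden knob: a cylinder 20 mm in diameter, 18 mm long, its axis along the tray's x, 26 mm above the tray's underside. It stands out of the tray's -x end, from 10 to 28 mm off the face, on a 12 mm stem. This point is 94 mm from the tray's centre
- knob: the same knob; this frame has its origin at the middle of the tray's underside and the tray's axes
- tab_pad (a point): middle of the outer face of the snap tab's thumb pad, in the middle of the tray's -y side: 30 mm long, 18 to 43 mm above the tray's underside, 5 mm proud of the side when free (tray 69 mm wide over it), flush when pressed in (64 mm). A barb at its foot, 4 to 9 mm above the underside and 5 mm proud, hooks under a keeper on the dispenser and passes it only with the tab pressed in
- tab (a joint): travel of the snap tab into the tray (towards the tray's +y), m: 0 free, 0.0055 pressed fully in; the barb is free of the keeper from about 0.004; spring force 2.5 N at 0 growing to 8 N at full press; it springs back when let go
- dispenser: gravity nut dispenser, fixed: a steel foot 94 mm wide with the tray's seat, and behind it a white body and clear hopper 100 mm wide, 340 mm high. Origin on the desk under the middle of the seat; x points from the seat back to the hopper, z up; the seated tray has the same axes. Its chute's lip is 80 mm behind the origin (65 mm high), body and hopper start 130 mm behind it; nothing hangs over the seat: the tray lifts straight up
- seat (a point): middle of the seat's floor, 8 mm above the desk, axes as the dispenser's. Guides stand 1.5 mm off the tray: side rails up to 22 mm above the desk on the tab's side and 20 mm on the other, end stops up to 16 mm (front) and 24 mm (back). The keeper that the tab's barb is under is 18 to 22 mm above the desk; fingers beside the tray must stay above it
- bay_home (a point): where the tray's centre must come, with its x along this x: in the one free bay, 22.5 mm above the desk. x points into the bay. No floor of its own: the tray slides on the desk. The bay is 84 mm wide and 56 high inside; its mouth is 50 mm before this point (-x); the stop that the tray's back end meets is 76 mm beyond it (+x), so a tray at home stands 25 mm out of the mouth
- rack: white rack, fixed: three bays side by side (96 mm between middles, 12 mm walls) under one board, its top 68 mm above the desk. Origin on the desk at the middle of the mouth; x points into the rack (140 mm deep), y along its 300 mm width. Small preserve jars stand on the board from 64 mm behind its front edge, up to 153 mm above the desk
- full_tray_a_center (a point): centre of a like tray, already full, in another bay, its end with the knob standing 26 mm (knob 54 mm) out of the mouth; to be left alone
- full_tray_b_center (a point): centre of the other full tray in the rack; to be left alone
- jar_a: jar of preserves 66 mm in diameter, 115 mm high, standing between dispenser and rack; origin at the middle of its underside; to be left alone
- jar_b: jar of preserves 74 mm in diameter, 125 mm high; origin at the middle of its underside; to be left alone
- pen_cup: dark steel cup 72 mm in diameter with pens reaching 147 mm high; origin at the middle of its underside; to be left alone
- calculator: black desk calculator 75 x 135 x 16 mm; origin at the middle of its underside; to be left alone
- nut0: one of the six loose walnuts in the tray, 33 x 30 mm, 12 g; origin at its centre
- nut1: one of the six loose walnuts in the tray, 33 x 30 mm, 12 g; origin at its centre
- nut2: one of the six loose walnuts in the tray, 33 x 30 mm, 12 g; origin at its centre
- nut3: one of the six loose walnuts in the tray, 33 x 30 mm, 12 g; origin at its centre
- nut4: one of the six loose walnuts in the tray, 33 x 30 mm, 12 g; origin at its centre
- nut5: one of the six loose walnuts in the tray, 33 x 30 mm, 12 g; origin at its centre
There are look-alikes about, which are no part of the job. Leave any blue look-alike of the nut0 alone.

How it is judged:
On the way, in this order (a step that is already met when the one before it is completed fails the run):
1. the snap tab is squeezed in while the tray is still in its seat (value of joint tab above 0.004 m and z of tray_center in the frame of dispenser below 0.04 m), for 0.1 s.
2. the tray is lifted clear of the dispenser's foot (z of tray_center in the frame of dispenser above 0.06 m), for 0.1 s.
3. the tray stands on the desk at the mouth of the free bay, knob outward, let go (x of tray_center in the frame of bay_home between -0.2 and -0.045 m and y of tray_center in the frame of bay_home between -0.04 and 0.04 m and z of tray_center in the frame of bay_home below 0.006 m and x of knob_center in the frame of bay_home below -0.1 m and contact force between the fingers and tray below 0.1 N), for 0.2 s.
4. the tray is taken again by its knob (contact force between the fingers and knob above 1 N and x of tray_center in the frame of bay_home below -0.03 m), for 0.1 s.
At the end, for the whole second after the job is handed in: the tray stands flat on the desk in the free bay, knob outward, its centre within 8 mm of home along the bay (back end at the stop) and 15 mm across it, at rest and released, with all six walnuts in it (x of tray_center in the frame of bay_home between -0.008 and 0.006 m and y of tray_center in the frame of bay_home between -0.015 and 0.015 m and z of tray_center in the frame of bay_home below 0.004 m and angle between the x axis of tray_center and the x axis of bay_home, either way round below 0.15 rad and x of knob_center in the frame of bay_home below 0 m and angle between tray_center's own z axis and vertical below 0.05 rad and linear speed of tray below 0.02 m/s and x of nut0 in the frame of tray_center between -0.068 and 0.068 m and y of nut0 in the frame of tray_center between -0.025 and 0.025 m and z of nut0 in the frame of tray_center between -0.025 and 0.02 m and x of nut1 in the frame of tray_center between -0.068 and 0.068 m and y of nut1 in the frame of tray_center between -0.025 and 0.025 m and z of nut1 in the frame of tray_center between -0.025 and 0.02 m and x of nut2 in the frame of tray_center between -0.068 and 0.068 m and y of nut2 in the frame of tray_center between -0.025 and 0.025 m and z of nut2 in the frame of tray_center between -0.025 and 0.02 m and x of nut3 in the frame of tray_center between -0.068 and 0.068 m and y of nut3 in the frame of tray_center between -0.025 and 0.025 m and z of nut3 in the frame of tray_center between -0.025 and 0.02 m and x of nut4 in the frame of tray_center between -0.068 and 0.068 m and y of nut4 in the frame of tray_center between -0.025 and 0.025 m and z of nut4 in the frame of tray_center between -0.025 and 0.02 m and x of nut5 in the frame of tray_center between -0.068 and 0.068 m and y of nut5 in the frame of tray_center between -0.025 and 0.025 m and z of nut5 in the frame of tray_center between -0.025 and 0.02 m); the robot touches nothing.
It fails at once if a walnut leaves the tray (distance between any of nut0, nut1, nut2, nut3, nut4, nut5 and tray_center above 0.1 m).
It fails at once if the tray is tipped more than about 17 degrees (angle between tray_center's own z axis and vertical above 0.3 rad).
It fails at once if a jar, the pen cup or the calculator is knocked over or shifted more than 20 mm (distance of any of jar_a, jar_b, pen_cup, calculator from where it was at the start of the episode above 0.02 m or angle between any of jar_a, jar_b, pen_cup, calculator's own z axis and vertical above 0.3 rad).
It fails at once if a full tray in the rack is shifted more than 15 mm (distance of any of full_tray_a_center, full_tray_b_center from where it was at the start of the episode above 0.015 m).
It also fails if it takes over 66 s, if anything falls off the work surface, if the arm or the gripper's body presses on something with over 40 N, if the wrist force passes 120 N, or if a joint passes its speed limit or range.

### The arm

A 6-joint arm with a two-finger parallel gripper is mounted at the origin on the work surface. World frame = base frame: x ahead of the robot, y to its left, z up, the work surface at z = 0. Lengths are in m, angles in rad, forces in N, time in s.
With the tool pointing down it reaches from about 0.35 to 0.925 m from the base axis. Payload 6.4 kg.
Tool frame: the origin (TCP) lies at the very end of the fingers, on their centre line; the grasp point (between the pads) lies 19 mm behind it; z points along the fingers, y is the line along which they close (so a half turn about z gives the same grasp; the last joint's range is limited). The gripper opens to 85 mm and grips with 20 to 120 N. Pads are 22 mm wide; open, the fingers measure 114 mm over their backs; the gripper's body (76 mm by 85 mm) begins 54 mm behind the grasp point. The pads swing forward as they close: fully open they stand 13 mm farther back than shut.
Start: joints at [1.032, 0.245, 1.558, -0, 1.339, -0.174], TCP at [0.232, 0.607, 0.231] pointing down, gripper open.
Joint ranges: [-3.13, 3.13], [-1.02, 2.26], [0.13, 2.54], [-0.95, 4.09], [0.21, 2.88], [-2.74, 2.74]. Speed limits (rad/s): [2.57, 2.57, 3.14, 3.14, 3.14, 3.14].

### API

Orientations are given as a unit quaternion [w, x, y, z].
In Python, from station import bot gives the robot as it stands.
- The arm moves only by the tool servo_tool, never from a script. Its argument "targets" is a list of rows, each a list of 3 entries, a list of its own where there are three numbers: the turn, a rotation vector about the world's x, y, z in units of 5 degrees (1.0 is 5 degrees), then the shift along the world's x, y, z in units of 40 mm (1.0 is 40 mm), then the finger opening in mm, from 0 to 85.4. In form: [[[rx, ry, rz], [x, y, z], gripper], ...]. A call has 1 to 5 rows; each row shifts and turns the commanded pose from where the row before left it; what a row does not reach is not made up. A row lasts 1/12 s, in which the tool goes at most 41.7 mm and 7.16 degrees, less where a joint would pass 70% of its speed; a pose out of reach is approached as far as the arm can. A call is refused whole if a number of a shift passes 1 or a number of a turn 1, either way. A call with a gripper value outside its range is refused whole. The fingers move at their own pace and stop on an object; "newtons" is the grip in N (left out, the last holds). Time passes only in rows, so rows that do not move let the fingers close. It gives the time, the measured TCP pose, the force, the opening and the grip force at its end, in the units of the state.
- bot.get_obs(): the state, without advancing time (a new reading comes with each control period).
- bot.get_image(name): name is "scene" or "top"; returns a dict with "frame" (384x512x3 uint8, red, green, blue), "intrinsics" (3x3 intrinsics, pixels), "world_to_cam" (4x4, takes a point from world to camera coordinates). Camera axes: x right, y up, looking along -z (the intrinsics and any distortion apply to the point x, -y, -z); pixel columns grow to the right and rows downward; lengths in m; the calibration is good to about 2 mm. A picture is of the moment at which its call begins. There is no depth.
- bot.close_job(): hands the job in; it is judged then, once.
Trained networks look in a picture, given as the dict that the camera call returned (one of the last four; its "shot" number tells which), for a name from the list of things; names that differ only in an ending like _2 or _b are one class to them, and where a whole thing is asked for, a point or a joint stands for the part that bears it (a point fixed in the world has none). Each returns a list of dicts, best first, with "confidence" (0 to 1); they miss things now and then, are a little off and sometimes report something else, mostly with a low value. They report only what shows in the picture. A call takes as long as a camera call. They do not tell look-alikes from the thing itself.
- bot.silhouettes(query, picture): "pixels" (384x512 bool, what is visible of it) and "extent" ([left, top, width, height] in pixels, round what is visible of it).
The state is a dict: "t": time; "qpos": joint angles; "joint_velocities": joint speeds; "tau": joint torques, N m; "tcp_pos": TCP position; "tool_rot": TCP orientation; "wrist_force": force on the tool from outside, world axes, zero at the start; "wrist_torque": the same for the moment, N m; "grip_width": finger opening in m; "grip_force": force on a finger pad.
Only numpy, scipy, OpenCV 4.12 (cv2) and the standard library are available. Lean on these libraries where they do the work, as an engineer would, in place of code of your own. Each camera call takes 0.05 s, during which the arm holds its last target. There are 200 camera calls.

## Working session

There is one attempt and no reset: what is moved stays moved. The work goes in short steps, Python scripts to look and compute and a tool call to move; the robot and the scene stay as the last step left them, time stands still between calls to the robot, and variables do not carry over. Pictures are saved under pics/ and viewed, at most 10 in all, crops included, and the job is handed in when it is done.

Besides the shell and the picture viewer there is one more tool, called after "Call:" as name([rows], argument=value, ...), one row to a line, values as JSON. servo_tool: Moves the arm, as the interface text tells. Its arguments: {"type":"object","properties":{"targets":{"type":"array"},"newtons":{"type":"number"}},"required":["targets"]}

```bash
mkdir -p pics; ls; cat > h.py <<'E'
import numpy as np, cv2, json
from station import bot
def proj(im,P):
    P=np.atleast_2d(P); c=(im["world_to_cam"]@np.c_[P,np.ones(len(P))].T).T[:,:3]
    K=np.array(im["intrinsics"]); q=np.c_[c[:,0],-c[:,1],-c[:,2]]@K.T
    return q[:,:2]/q[:,2:]
def ray(im,uv,z):
    W=np.array(im["world_to_cam"]); K=np.array(im["intrinsics"]); R=W[:3,:3]; t=W[:3,3]
    d=np.linalg.solve(K,np.array([uv[0],uv[1],1.])); d=R.T@np.array([d[0],-d[1],-d[2]]); o=-R.T@t
    return o+d*(z-o[2])/d[2]
E
cat > a.py <<'E'
from h import *
for n in ("top","scene"):
    im=bot.get_image(n); cv2.imwrite(f"pics/{n}0.png",cv2.resize(im["frame"][:,:,::-1],(800,600),interpolation=cv2.INTER_CUBIC))
    W=np.array(im["world_to_cam"]); print(n,"cam at",-W[:3,:3].T@W[:3,3], [k for k in im])
    for q in ("tray","knob","tab","dispenser","rack","jar_a","pen_cup","calculator","nut0"):
        for r in bot.silhouettes(q,im):
            v,u=np.nonzero(r["pixels"]); print(q,round(r["confidence"],2),r["extent"],len(u),"cen",u.mean().round(1),v.mean().round(1),"z0",ray(im,(u.mean(),v.mean()),0.0).round(3))
print(bot.get_obs())
E
python3 a.py
```

```text
pics
top cam at [ 0.38802621 -0.00172524  1.1369223 ] ['frame', 'intrinsics', 'world_to_cam', 'shot']
tray 0.58 [78.8, 203.5, 71.2, 30.0] 1110 cen 110.4 217.2 z0 [0.5   0.338 0.   ]
tray 0.52 [91.7, 207.2, 11.1, 12.0] 118 cen 95.9 213.1 z0 [0.509 0.377 0.   ]
tray 0.51 [0.0, 172.3, 147.9, 66.7] 4270 cen 46.8 213.0 z0 [0.506 0.505 0.   ]
tab 0.64 [103.8, 205.9, 9.9, 1.5] 49 cen 108.2 205.9 z0 [0.529 0.346 0.   ]
dispenser 0.98 [1.3, 172.6, 147.8, 68.2] 4064 cen 45.7 212.3 z0 [0.508 0.508 0.   ]
dispenser 0.26 [90.4, 207.3, 13.6, 9.6] 111 cen 96.0 213.2 z0 [0.509 0.377 0.   ]
rack 0.85 [247.0, 125.0, 116.1, 66.6] 6499 cen 304.1 157.4 z0 [ 0.678 -0.174  0.   ]
jar_a 0.79 [147.7, 100.1, 38.0, 46.2] 1057 cen 168.4 121.6 z0 [0.767 0.2   0.   ]
jar_a 0.68 [155.3, 223.1, 29.5, 27.9] 668 cen 170.2 237.0 z0 [0.452 0.178 0.   ]
pen_cup 0.76 [151.1, 257.4, 36.2, 31.5] 848 cen 168.4 272.9 z0 [0.359 0.178 0.   ]
calculator 0.85 [389.8, 221.1, 33.5, 52.3] 1506 cen 404.8 246.4 z0 [ 0.444 -0.444  0.   ]
nut0 0.62 [93.3, 208.6, 9.3, 8.9] 85 cen 95.9 213.1 z0 [0.509 0.377 0.   ]
nut0 0.49 [84.1, 216.8,
[... 1937 characters left out ...]
[ 1.03189348e+00,  2.45080473e-01,  1.55776750e+00,  5.52417277e-05,
        1.33867979e+00, -1.74082110e-01]), 'joint_velocities': array([-1.03283783e-05, -1.26052155e-03, -1.10724854e-03, -1.64011232e-04,
        1.82111176e-03,  1.52992700e-03]), 'tau': array([ 1.00815938e-03, -4.29504883e+01, -3.26437676e+01, -3.37140943e-05,
        3.88334229e-04,  1.04587127e-05]), 'tcp_pos': array([0.23189624, 0.60726234, 0.23132025]), 'tool_rot': array([-1.38678598e-05,  1.81406722e-01,  9.83408155e-01,  3.97845439e-05]), 'wrist_force': array([-0.21989317,  0.17718049,  0.14865336]), 'wrist_torque': array([-0.00298808,  0.01467325, -0.0387017 ]), 'grip_force': 0.0, 'grip_width': 0.08529649674762058}
```

View pics/top0.png

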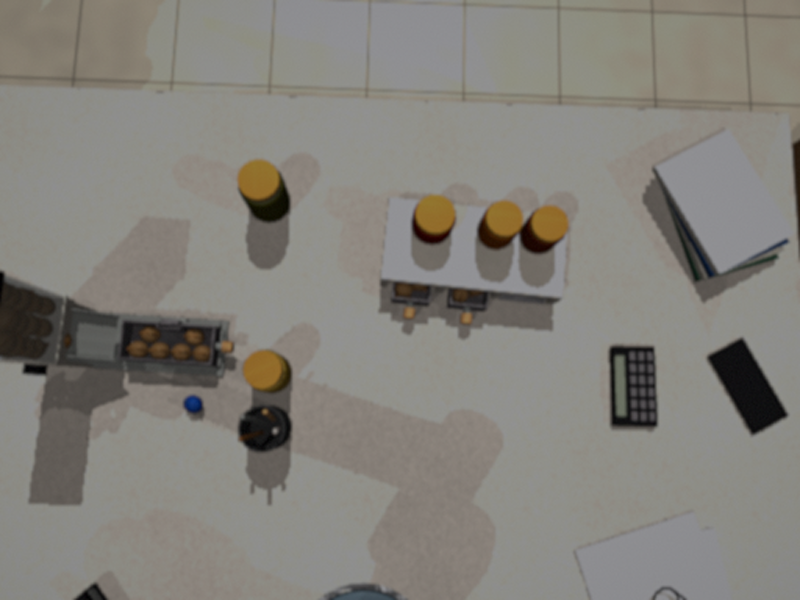

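View pics/scene0.png

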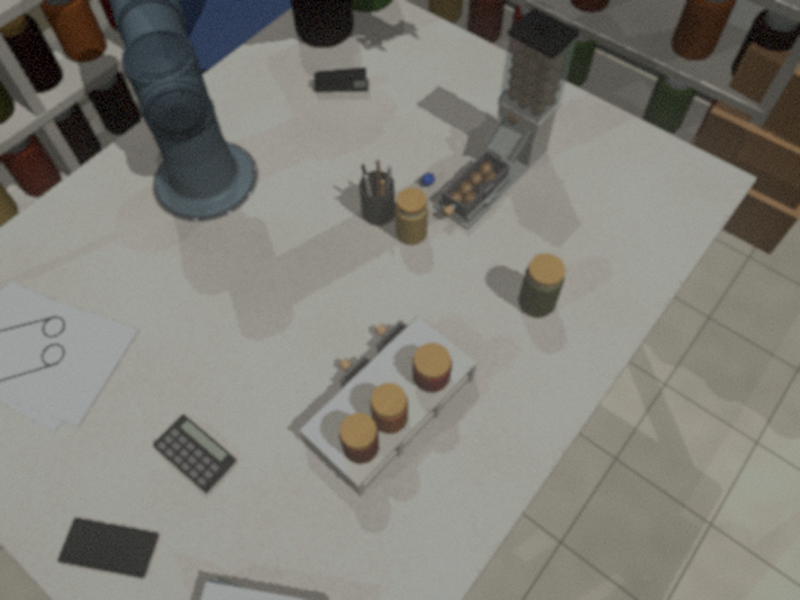

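The top view (800 px scale) shows the seated tray at (172,342) with its knob at (227,345) pointing towards world −y and its tab on the upper (+x) side. The jar and pen cup are at (267,372) and (265,430), and the far jar is at (263,190). The rack is at (475,250) with its mouth facing −x. Full trays are in its left and middle bays, so the free bay is the right one at about x=530. The blue ball at (193,404) is the look-alike, and I'll leave it alone. Next I'll enlarge the tray and the rack.

```bash
cat > crop.py <<'E'
from h import *
def crop(im,u0,v0,w,hh,W,H):
    c=im["frame"][v0:v0+hh,u0:u0+w,::-1]
    c=cv2.normalize(c,None,0,255,cv2.NORM_MINMAX)
    return cv2.resize(c,(W,H),interpolation=cv2.INTER_CUBIC)
if __name__=="__main__":
    t=bot.get_image("top"); s=bot.get_image("scene")
    a=np.hstack([crop(t,60,190,100,60,800,480)]); cv2.imwrite("pics/c_tray.png",a)
    b=np.hstack([crop(t,240,120,130,80,780,480)]); cv2.imwrite("pics/c_rack.png",b)
E
python3 crop.py
```

```text
(no output)
```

View pics/c_tray.png

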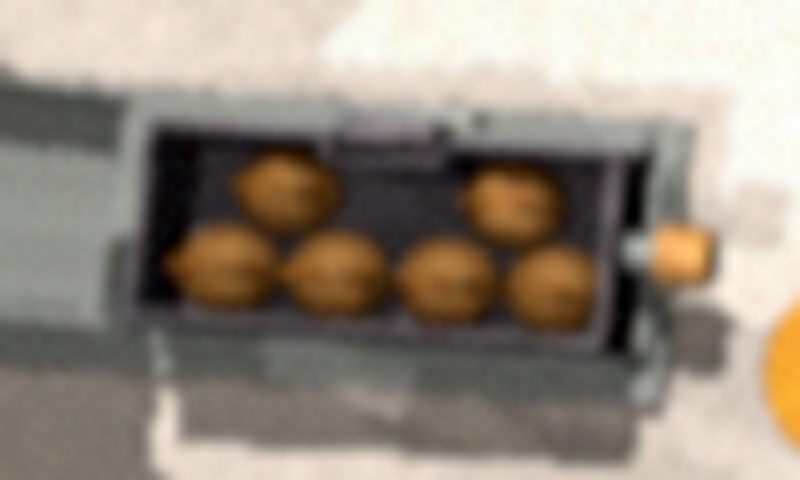

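View pics/c_rack.png

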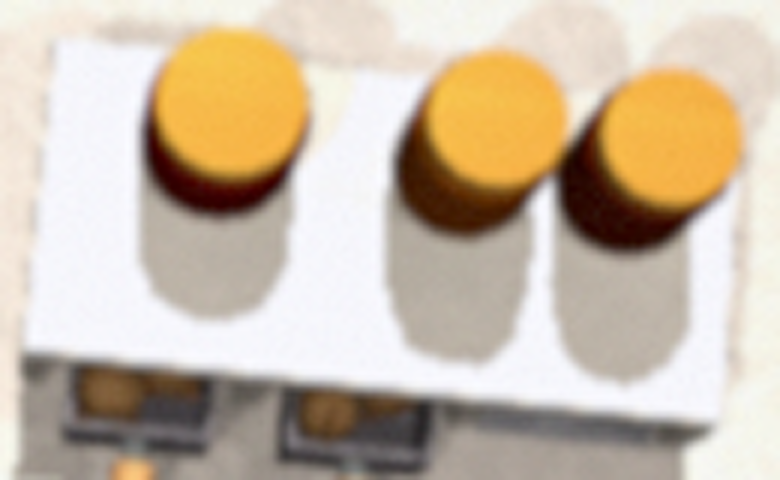

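The tray crop shows rim corners at about (150,122), (625,155), (610,350) and (135,310), the knob at (685,252), and the tab on the upper side at x≈390. All six nuts are inside. The rack crop shows the board's front edge running from (25,352) to (715,430). The free bay is the rightmost, with no tray below it.

```bash
cat > est.py <<'E'
from h import *
from crop import crop
t=bot.get_image("top"); s=bot.get_image("scene")
ct=lambda x,y,z: ray(t,(60+(x+.5)/8-.5,190+(y+.5)/8-.5),z)
cr=lambda x,y,z: ray(t,(240+(x+.5)/6-.5,120+(y+.5)/6-.5),z)
for p in [(150,122),(625,155),(610,350),(135,310)]: print("rim",ct(*p,.053).round(4))
k=ct(685,252,.036); print("knob",k)
L,R=cr(25,352,.068),cr(715,430,.068); print("rack",L,R,np.linalg.norm(L-R), "backL",cr(55,38,.068))
c=sum(ct(*p,.053) for p in [(150,122),(625,155),(610,350),(135,310)])/4
ax=ct(150,122,.053)-ct(625,155,.053)+ct(135,310,.053)-ct(610,350,.053)
yaw=np.arctan2(ax[1],ax[0]); ry=np.arctan2(*(L-R)[[1,0]])-np.pi/2
print("tray c",c,"yaw",yaw,np.degrees(yaw),"rack yaw",ry)
json.dump(dict(tray=[c[0],c[1],yaw],rack=[*((L+R)/2)[:2],ry]),open("est.json","w"))
E
cat > ov.py <<'E'
from h import *
from crop import crop
def tf(p,l): 
    x,y,a=p; l=np.array(l,float); c,s_=np.cos(a),np.sin(a); return np.c_[x+c*l[:,0]-s_*l[:,1],y+s_*l[:,0]+c*l[:,1],l[:,2]]
def box(x0,x1,y0,y1,z): return [[x0,y0,z],[x1,y0,z],[x1,y1,z],[x0,y1,z],[x0,y0,z]]
if __name__=="__main__":
    import sys
    e=json.load(open("est.json")); t=bot.get_image("top"); s=bot.get_image("scene"); tiles=[]
    for im,o,lines in [(t,(65,190,100,75),"T"),(t,(240,120,133,100),"R"),(s,(270,85,100,75),"T"),(s,(185,225,133,100),"R")]:
        c=crop(im,*o,400,300); f=400/o[2]
        L=[tf(e["tray"],box(-.075,.075,-.032,.032,.053)),tf(e["tray"],box(-.103,-.085,-.01,.01,.034))] if lines=="T" else [tf(e["rack"],box(0,.14,-.15,.15,.068)),tf(e["rack"],box(0,.02,-.138,-.054,0))]
        for l in L:
            q=(proj(im,l)-np.array(o[:2])+.5)*f-.5
            cv2.polylines(c,[np.round(q*8).astype(np.int32)],False,(0,255,0),1,cv2.LINE_AA,3)
        tiles.append(c)
    cv2.imwrite(sys.argv[1],np.vstack([np.hstack(tiles[:2]),np.hstack(tiles[2:])]))
E
python3 est.py; python3 ov.py pics/ov1.png
```

```text
rim [0.5235 0.4051 0.053 ]
rim [0.5173 0.2555 0.053 ]
rim [0.4557 0.2562 0.053 ]
rim [0.4641 0.4046 0.053 ]
knob [0.48869424 0.23847846 0.036     ]
rack [ 0.60157938 -0.0102042   0.068     ] [ 0.57692206 -0.30328966  0.068     ] 0.2941208419730353 backL [ 0.73980794 -0.01932809  0.068     ]
tray c [0.49016356 0.3303596  0.053     ] yaw 1.521926398064681 87.19995933865353 rack yaw -0.08393247755079503
```

View pics/ov1.png

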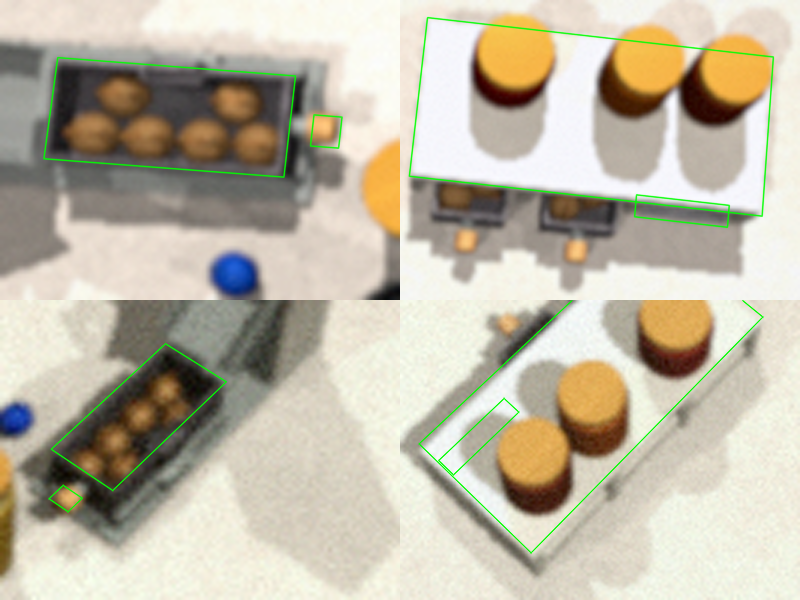

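The wireframes line up in both views to within 2–3 mm. The candidates for nut0 are the six brown nuts in the tray and the blue ball at (235,275); the blue one is the look-alike. I'll move over the tray, going first in −y past the hopper and then in +x.

Call:
servo_tool([
  [[0,0,-0.714],[0,-0.69,0],85],
  [[0,0,-0.714],[0,-0.69,0],85],
  [[0,0,-0.714],[0,-0.69,0],85],
  [[0,0,-0.714],[0,-0.69,0],85],
  [[0,0,-0.714],[0,-0.69,0],85],
], newtons=40)

```text
t: 1.72
tcp_pos: [0.2317, 0.468, 0.2312]
tool_rot: [0.0, 0.333, 0.943, 0.0]
wrist_force: [0.1, 0.7, 0.6]
grip_width: 0.0848
grip_force: 0.0
```

Call:
servo_tool([
  [[0,0,-0.714],[0,-0.69,0],85],
  [[0,0,-0.714],[0,-0.69,0],85],
  [[0,0,-0.714],[0,-0.69,0],85],
  [[0,0,-0.714],[0,-0.69,0],85],
  [[0,0,-0.714],[0,-0.69,0],85],
])

```text
t: 2.13
tcp_pos: [0.2316, 0.33, 0.2313]
tool_rot: [0.0, 0.475, 0.88, 0.0]
wrist_force: [-0.1, 0.6, 0.3]
grip_width: 0.0849
grip_force: 0.0
```

Call:
servo_tool([
  [[0,0,-0.714],[0.6,0,0],85],
  [[0,0,-0.714],[0.6,0,0],85],
  [[0,0,-0.714],[0.6,0,0],85],
  [[0,0,-0.714],[0.6,0,0],85],
  [[0,0,-0.714],[0.6,0,0],85],
])

```text
t: 2.55
tcp_pos: [0.3531, 0.331, 0.2316]
tool_rot: [0.0, 0.606, 0.795, 0.0]
wrist_force: [-0.5, -0.6, 0.8]
grip_width: 0.0851
grip_force: 0.0
```

Call:
servo_tool([
  [[0,0,-0.714],[0.6,0,0],85],
  [[0,0,-0.714],[0.6,0,0],85],
  [[0,0,-0.714],[0.6,0,0],85],
  [[0,0,-0.714],[0.6,0,0],85],
  [[0,0,-0.714],[0.6,0,0],85],
])

```text
t: 2.97
tcp_pos: [0.4731, 0.3311, 0.2313]
tool_rot: [-0.0, 0.722, 0.692, 0.0]
wrist_force: [0.9, 0.6, 0.1]
grip_width: 0.0851
grip_force: 0.0
```

```bash
python3 - <<'E'
from h import *
t=bot.get_image("top")
ct=lambda x,y,z: ray(t,(60+(x+.5)/8-.5,190+(y+.5)/8-.5),z)
print(ct(685,252,.042),ct(390,130,.05))
for u,v in((261.7,200),(299,203.3)): print(ray(t,(u,v),.034))
o=bot.get_obs(); print(o["t"],o["tcp_pos"],o["tool_rot"],o["qpos"].round(3))
E
```

```text
[0.4881456  0.23716935 0.042     ] [0.5235006  0.33071597 0.05      ]
[ 0.55223262 -0.058701    0.034     ]
[ 0.54641861 -0.15600021  0.034     ]
3.0167 [0.47667367 0.3305412  0.23143506] [0.00101205 0.72372521 0.69008656 0.00115462] [ 4.110e-01  8.100e-02  1.742e+00 -1.000e-03  1.315e+00  4.590e-01]
```

Call:
servo_tool([
  [[0,0,0.14],[0.36,0,-0.6],85],
  [[0,0,0],[0,0,-0.8],85],
  [[0,0,0],[0,0,-0.8],85],
  [[0,0,0],[0,0,-0.8],85],
  [[0,0,0],[0,0,0],85],
])

```text
t: 3.43
tcp_pos: [0.4816, 0.3291, 0.1042]
tool_rot: [-0.002, 0.717, 0.697, -0.006]
wrist_force: [-1.1, -0.3, -0.5]
grip_width: 0.0848
grip_force: 0.0
```

```bash
python3 - <<'E'
from h import *
from crop import crop
s=bot.get_image("scene"); t=bot.get_image("top")
a=np.hstack([crop(t,60,180,100,100,400,400),crop(s,260,60,100,100,400,400)]); cv2.imwrite("pics/hov.png",a)
o=bot.get_obs(); print(o["t"],o["tcp_pos"],o["tool_rot"],o["wrist_force"])
E
```

```text
3.5333 [0.48569907 0.33103475 0.11089385] [-3.76166173e-04  7.16849591e-01  6.97227021e-01 -1.00220373e-03] [ 0.2559877  -0.26260126  0.64692598]
```

View pics/hov.png

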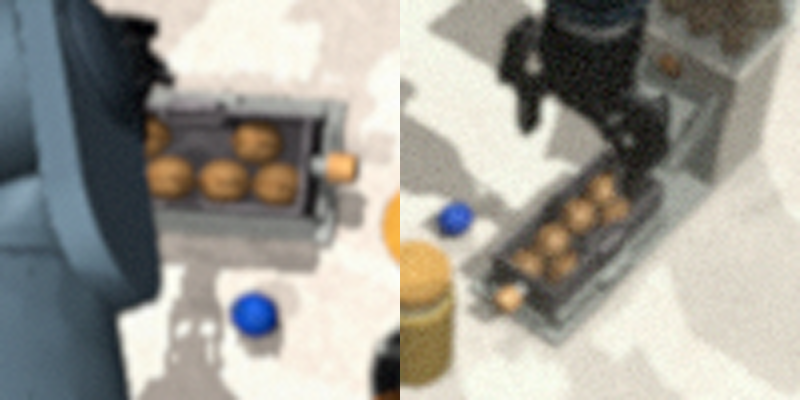

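The hover picture shows the fingers straddling the tray near its middle. I'll add a small +x correction and go down slowly, watching the wrist force.

Call:
servo_tool([
  [[0,0,0],[0.13,0,0],85],
  [[0,0,0],[0,0,-0.4],85],
  [[0,0,0],[0,0,-0.4],85],
  [[0,0,0],[0,0,-0.35],85],
  [[0,0,0],[0,0,0],85],
])

```text
t: 3.95
tcp_pos: [0.4911, 0.331, 0.0644]
tool_rot: [-0.0, 0.717, 0.697, -0.001]
wrist_force: [-0.4, 0.2, 0.1]
grip_width: 0.0846
grip_force: 0.0
```

Call:
servo_tool([
  [[0,0,0],[0,0,-0.25],85],
  [[0,0,0],[0,0,-0.25],85],
  [[0,0,0],[0,0,-0.25],85],
  [[0,0,0],[0,0,-0.2],85],
  [[0,0,0],[0,0,0],85],
])

```text
t: 4.37
tcp_pos: [0.4901, 0.3306, 0.025]
tool_rot: [-0.001, 0.717, 0.697, -0.002]
wrist_force: [-0.2, 0.2, -0.2]
grip_width: 0.085
grip_force: 0.0
```

Call:
servo_tool([
  [[0,0,0],[0,0,0],85],
  [[0,0,0],[0,0,0],85],
])

```text
t: 4.53
tcp_pos: [0.4917, 0.3314, 0.0275]
tool_rot: [0.0, 0.717, 0.697, 0.0]
wrist_force: [0.1, 0.2, -0.2]
grip_width: 0.0851
grip_force: 0.0
```

Call:
servo_tool([
  [[0,0,0],[0,0,-0.05],71],
  [[0,0,0],[0,0,0],71],
  [[0,0,0],[0,0,0],71],
  [[0,0,0],[0,0,0],69],
  [[0,0,0],[0,0,0],69],
], newtons=20)

```text
t: 4.95
tcp_pos: [0.4926, 0.3315, 0.0262]
tool_rot: [0.001, 0.717, 0.697, 0.001]
wrist_force: [3.0, -0.3, 1.3]
grip_width: 0.0688
grip_force: 1.4
```

Call:
servo_tool([
  [[0,0,0],[0,0,0],67],
  [[0,0,0],[0,0,0],67],
  [[0,0,0],[0,0,0],67],
])

```text
t: 5.2
tcp_pos: [0.492, 0.3315, 0.0262]
tool_rot: [0.0, 0.717, 0.697, 0.001]
wrist_force: [0.4, -0.8, 6.2]
grip_width: 0.0668
grip_force: 4.0
```

Call:
servo_tool([
  [[0,0,0],[0,0,0],62],
  [[0,0,0],[0,0,0],58],
  [[0,0,0],[0,0,0],58],
  [[0,0,0],[0,0,0],58],
  [[0,0,0],[0,0,0],58],
], newtons=40)

```text
t: 5.62
tcp_pos: [0.4904, 0.3316, 0.027]
tool_rot: [-0.001, 0.717, 0.697, -0.001]
wrist_force: [-9.0, -2.0, 17.1]
grip_width: 0.062
grip_force: 39.5
```

The tab is pressed fully in at a width of 62 mm, so I'll lift gently.

Call:
servo_tool([
  [[0,0,0],[0,0,0.1],58],
  [[0,0,0],[0,0,0.15],58],
  [[0,0,0],[0,0,0.2],58],
  [[0,0,0],[0,0,0.2],58],
  [[0,0,0],[0,0,0.2],58],
])

```text
t: 6.03
tcp_pos: [0.4909, 0.331, 0.0595]
tool_rot: [-0.0, 0.717, 0.697, -0.001]
wrist_force: [-0.7, 0.2, -2.9]
grip_width: 0.0611
grip_force: 45.2
```

The tray is out and the load reads 2.9 N. I'll lift to carry height.

Call:
servo_tool([
  [[0,0,0],[0,0,0.3],58],
  [[0,0,0],[0,0,0.45],58],
  [[0,0,0],[0,0,0.5],58],
  [[0,0,0],[0,0,0.5],58],
  [[0,0,0],[0,0,0.5],58],
])

```text
t: 6.45
tcp_pos: [0.4913, 0.3312, 0.151]
tool_rot: [-0.0, 0.717, 0.697, 0.0]
wrist_force: [-0.2, -0.4, -1.9]
grip_width: 0.0611
grip_force: 45.2
```

Call:
servo_tool([
  [[0,0,0],[0,0,0.5],58],
  [[0,0,0],[0,0,0.5],58],
  [[0,0,0],[0,0,0.45],58],
  [[0,0,0],[0,0,0.2],58],
  [[0,0,0],[0,0,0],58],
])

```text
t: 6.87
tcp_pos: [0.4927, 0.3317, 0.2185]
tool_rot: [0.001, 0.717, 0.697, 0.002]
wrist_force: [0.4, 0.6, -2.9]
grip_width: 0.0615
grip_force: 45.2
```

```bash
python3 - <<'E'
from h import *
from crop import crop
s=bot.get_image("scene"); t=bot.get_image("top")
a=np.hstack([crop(t,60,140,133,133,400,400),crop(s,230,40,133,133,400,400)]); cv2.imwrite("pics/lift.png",a)
o=bot.get_obs(); print(o["t"],o["tcp_pos"],o["tool_rot"],o["wrist_force"],o["wrist_torque"],o["grip_width"])
E
```

```text
6.9667 [0.49109107 0.33107535 0.21482361] [-1.62508381e-04  7.16924513e-01  6.97150696e-01 -3.49655196e-04] [-1.03161302 -0.03738899 -2.58920485] [-0.00096987  0.04256986  0.00665117] 0.06164169074676599
```

View pics/lift.png

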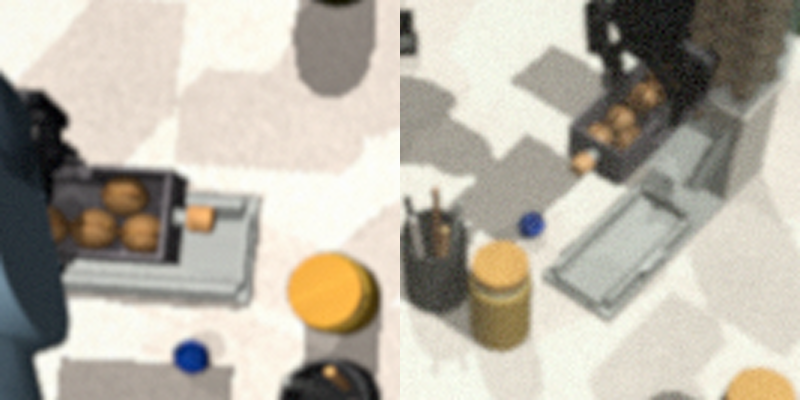

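The tray hangs level at (115,215) in the left half with the nuts in it, and the seat is empty. I'll carry it across at this height, above the pens and jars, turning it −93°.

Call:
servo_tool([
  [[0,0,-0.3],[0,-0.15,0],58],
  [[0,0,-0.5],[0,-0.3,0],58],
  [[0,0,-0.65],[0,-0.45,0],58],
  [[0,0,-0.65],[0,-0.5,0],58],
  [[0,0,-0.65],[0,-0.5,0],58],
])

```text
t: 7.38
tcp_pos: [0.4907, 0.2535, 0.2139]
tool_rot: [-0.0, 0.797, 0.604, -0.001]
wrist_force: [-0.0, 0.2, -1.2]
grip_width: 0.0608
grip_force: 45.2
```

Call:
servo_tool([
  [[0,0,-0.65],[0,-0.5,0],58],
  [[0,0,-0.65],[0,-0.5,0],58],
  [[0,0,-0.65],[0,-0.5,0],58],
  [[0,0,-0.65],[0,-0.5,0],58],
  [[0,0,-0.65],[0,-0.5,0],58],
])

```text
t: 7.8
tcp_pos: [0.4905, 0.1533, 0.2141]
tool_rot: [-0.0, 0.874, 0.485, -0.001]
wrist_force: [0.5, -0.8, -2.7]
grip_width: 0.0613
grip_force: 45.2
```

Call:
servo_tool([
  [[0,0,-0.65],[0,-0.5,0],58],
  [[0,0,-0.65],[0,-0.5,0],58],
  [[0,0,-0.65],[0,-0.5,0],58],
  [[0,0,-0.65],[0,-0.5,0],58],
  [[0,0,-0.65],[0,-0.5,0],58],
])

```text
t: 8.22
tcp_pos: [0.4904, 0.0535, 0.2141]
tool_rot: [-0.0, 0.934, 0.357, -0.001]
wrist_force: [-0.6, -0.5, -3.1]
grip_width: 0.0613
grip_force: 45.2
```

Call:
servo_tool([
  [[0,0,-0.65],[0,-0.5,0],58],
  [[0,0,-0.65],[0,-0.5,0],58],
  [[0,0,-0.65],[0,-0.5,0],58],
  [[0,0,-0.65],[0,-0.5,0],58],
  [[0,0,-0.65],[0,-0.5,0],58],
])

```text
t: 8.63
tcp_pos: [0.4902, -0.0463, 0.2141]
tool_rot: [-0.0, 0.975, 0.221, -0.001]
wrist_force: [0.1, -0.0, -3.0]
grip_width: 0.0612
grip_force: 45.2
```

Call:
servo_tool([
  [[0,0,-0.65],[0,-0.5,0],58],
  [[0,0,-0.65],[0,-0.5,0],58],
  [[0,0,-0.65],[0,-0.5,0],58],
  [[0,0,-0.65],[0,-0.5,0],58],
  [[0,0,-0.65],[0,-0.5,0],58],
])

```text
t: 9.05
tcp_pos: [0.4901, -0.1461, 0.2141]
tool_rot: [-0.0, 0.997, 0.081, -0.001]
wrist_force: [-0.7, 1.1, -3.1]
grip_width: 0.0614
grip_force: 45.2
```

Call:
servo_tool([
  [[0,0,-0.65],[0,-0.5,0],58],
  [[0,0,-0.65],[0,-0.5,0],58],
  [[0,0,-0.65],[0,-0.5,0],58],
  [[0,0,-0.5],[0,-0.5,0],58],
  [[0,0,-0.3],[0,-0.3,0],58],
])

```text
t: 9.47
tcp_pos: [0.4902, -0.2387, 0.2142]
tool_rot: [-0.0, 0.999, -0.039, -0.001]
wrist_force: [-0.1, 0.5, -2.2]
grip_width: 0.0612
grip_force: 45.2
```

Call:
servo_tool([
  [[0,0,-0.06],[0,-0.2,0],58],
  [[0,0,0],[0,-0.05,0],58],
  [[0,0,0],[0,0,0],58],
  [[0,0,0],[0,0,0],58],
])

```text
t: 9.8
tcp_pos: [0.4913, -0.246, 0.215]
tool_rot: [-0.0, 0.999, -0.038, -0.0]
wrist_force: [0.3, -0.2, -2.3]
grip_width: 0.0615
grip_force: 45.2
```

```bash
python3 - <<'E'
from h import *
from crop import crop
s=bot.get_image("scene"); t=bot.get_image("top")
a=np.hstack([crop(t,240,120,133,133,400,400),crop(s,150,170,160,160,400,400)]); cv2.imwrite("pics/arr.png",a)
o=bot.get_obs(); print(o["t"],o["tcp_pos"],o["tool_rot"],o["wrist_force"],o["grip_width"])
E
```

```text
9.9 [ 0.49151606 -0.24587558  0.21521422] [-1.80380468e-04  9.99283638e-01 -3.78440558e-02 -8.14947900e-05] [-0.06595761  0.31621655 -3.76921815] 0.061183343037294044
```

View pics/arr.png

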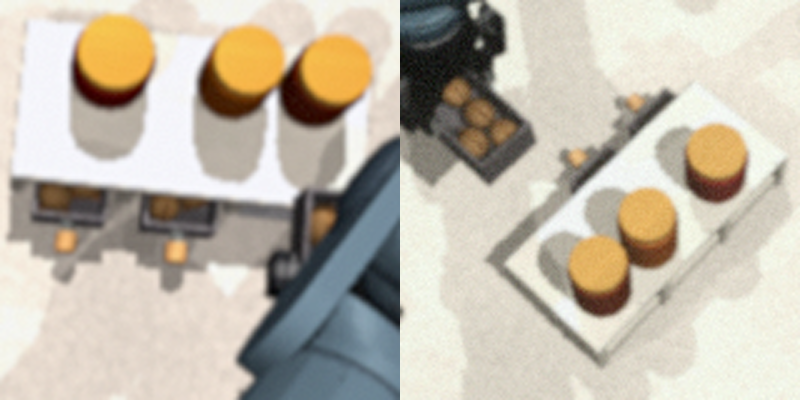

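The tray is at the free bay's mouth, knob outward, with the nuts in it. I'll lower it.

Call:
servo_tool([
  [[0,0,0],[0,0,-0.2],58],
  [[0,0,0],[0,0,-0.4],58],
  [[0,0,0],[0,0,-0.5],58],
  [[0,0,0],[0,0,-0.5],58],
  [[0,0,0],[0,0,-0.5],58],
])

```text
t: 10.32
tcp_pos: [0.4915, -0.2461, 0.13]
tool_rot: [-0.0, 0.999, -0.038, 0.0]
wrist_force: [-0.4, -0.2, -2.4]
grip_width: 0.0611
grip_force: 45.2
```

Call:
servo_tool([
  [[0,0,0],[0,0,-0.5],58],
  [[0,0,0],[0,0,-0.5],58],
  [[0,0,0],[0,0,-0.5],58],
  [[0,0,0],[0,0,-0.4],58],
  [[0,0,0],[0,0,-0.3],58],
])

```text
t: 10.73
tcp_pos: [0.4907, -0.2456, 0.0411]
tool_rot: [-0.001, 0.999, -0.038, -0.001]
wrist_force: [-0.1, -0.5, -3.3]
grip_width: 0.0611
grip_force: 45.2
```

Call:
servo_tool([
  [[0,0,0],[0,0,-0.2],58],
  [[0,0,0],[0,0,-0.15],58],
  [[0,0,0],[0,0,0],58],
  [[0,0,0],[0,0,0],58],
])

```text
t: 11.07
tcp_pos: [0.4919, -0.2469, 0.0297]
tool_rot: [0.0, 0.999, -0.038, 0.0]
wrist_force: [0.3, 0.2, -2.3]
grip_width: 0.0611
grip_force: 45.2
```

Call:
servo_tool([
  [[0,0,0],[0,0,-0.08],58],
  [[0,0,0],[0,0,-0.06],58],
  [[0,0,0],[0,0,-0.04],58],
  [[0,0,0],[0,0,0],58],
  [[0,0,0],[0,0,0],58],
])

```text
t: 11.48
tcp_pos: [0.4915, -0.2468, 0.0221]
tool_rot: [-0.0, 0.999, -0.038, 0.0]
wrist_force: [0.5, -0.3, -2.7]
grip_width: 0.0613
grip_force: 45.2
```

Call:
servo_tool([
  [[0,0,0],[0,0,-0.05],58],
  [[0,0,0],[0,0,0],58],
  [[0,0,0],[0,0,0],58],
])

```text
t: 11.73
tcp_pos: [0.4915, -0.2468, 0.02]
tool_rot: [-0.0, 0.999, -0.038, -0.0]
wrist_force: [0.8, 0.2, -2.1]
grip_width: 0.061
grip_force: 45.2
```

Call:
servo_tool([
  [[0,0,0],[0,0,-0.04],58],
  [[0,0,0],[0,0,0],58],
  [[0,0,0],[0,0,0],58],
])

```text
t: 11.98
tcp_pos: [0.4917, -0.2468, 0.0197]
tool_rot: [-0.0, 0.999, -0.038, -0.0]
wrist_force: [-3.9, 3.3, 7.3]
grip_width: 0.0611
grip_force: 50.6
```

Call:
servo_tool([
  [[0,0,0],[0,0,-0.03],58],
  [[0,0,0],[0,0,0],58],
  [[0,0,0],[0,0,0],58],
])

```text
t: 12.23
tcp_pos: [0.4917, -0.2468, 0.0195]
tool_rot: [-0.0, 0.999, -0.038, -0.001]
wrist_force: [-6.8, 6.3, 16.5]
grip_width: 0.0612
grip_force: 55.2
```

It's on the desk. I'll relax the push, open the fingers in stages, and rise.

Call:
servo_tool([
  [[0,0,0],[0,0,0.05],58],
  [[0,0,0],[0,0,0],64],
  [[0,0,0],[0,0,0],67],
  [[0,0,0],[0,0,0],70],
  [[0,0,0],[0,0,0],74],
], newtons=20)

```text
t: 12.65
tcp_pos: [0.4916, -0.2469, 0.0193]
tool_rot: [0.0, 0.999, -0.038, 0.0]
wrist_force: [-0.3, -0.3, 0.6]
grip_width: 0.0739
grip_force: 0.0
```

Call:
servo_tool([
  [[0,0,0],[0,0,0],80],
  [[0,0,0],[0,0,0],83],
  [[0,0,0],[0,0,0],83],
  [[0,0,0],[0,0,0],83],
  [[0,0,0],[0,0,0],83],
])

```text
t: 13.07
tcp_pos: [0.4915, -0.2468, 0.0193]
tool_rot: [0.0, 0.999, -0.038, 0.0]
wrist_force: [-0.1, -0.2, 0.5]
grip_width: 0.0829
grip_force: 0.0
```

Call:
servo_tool([
  [[0,0,0],[0,0,0.2],83],
  [[0,0,0],[0,0,0.4],83],
  [[0,0,0],[0,0,0.6],83],
  [[0,0,0],[0,0,0.8],83],
  [[0,0,0],[0,0,0.8],83],
])

```text
t: 13.48
tcp_pos: [0.4909, -0.2463, 0.1325]
tool_rot: [-0.0, 0.999, -0.038, -0.001]
wrist_force: [-0.0, 0.1, 0.1]
grip_width: 0.0831
grip_force: 0.0
```

Call:
servo_tool([
  [[0,0,0],[-0.8,0.06,0.2],83],
  [[0,0,0],[-0.8,0.06,0],83],
  [[0,0,0],[-0.7,0.06,0],50],
  [[0,0,0],[0,0,0],45],
  [[0,0,0],[0,0,0],45],
])

```text
t: 13.9
tcp_pos: [0.3988, -0.2395, 0.1398]
tool_rot: [0.0, 0.999, -0.039, 0.0]
wrist_force: [0.6, -0.1, 0.5]
grip_width: 0.0489
grip_force: 0.0
```

```bash
python3 - <<'E'
from h import *
from crop import crop
s=bot.get_image("scene"); t=bot.get_image("top")
a=np.hstack([crop(t,280,165,100,100,400,400),crop(s,150,195,100,100,400,400)]); cv2.imwrite("pics/set.png",a)
o=bot.get_obs(); print(o["t"],o["tcp_pos"],o["tool_rot"],o["wrist_force"],o["grip_width"])
for q in ("knob","tray"):
  for r in bot.silhouettes(q,s)[:4]:
    v,u=np.nonzero(r["pixels"]); print(q,r["confidence"],r["extent"],ray(s,(u.mean(),v.mean()),.028))
E
```

```text
14.0 [ 0.40022617 -0.24006631  0.14011742] [ 5.43328815e-04  9.99260782e-01 -3.84330967e-02  7.01038857e-04] [0.55331323 0.1915833  0.10210934] 0.04505101577534288
knob 0.59 [162.1, 218.7, 6.5, 10.8] [ 0.39870698 -0.2375444   0.028     ]
knob 0.39 [280.2, 5.7, 91.6, 140.9] [0.44555225 0.55806078 0.028     ]
tray 0.83 [158.9, 218.7, 50.6, 50.3] [ 0.48701952 -0.24854286  0.028     ]
```

View pics/set.png

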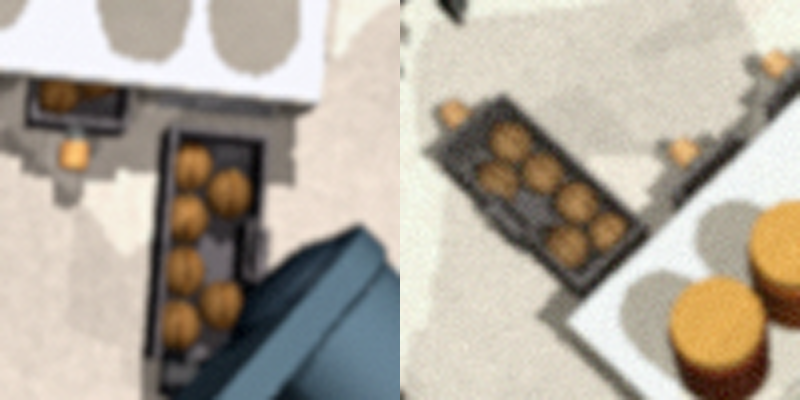

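The tray stands at the mouth at (213,250) in the left half, the knob is free at (455,113) in the right half, and all six nuts are in. I'll check the lateral alignment with the free bay numerically.

```bash
python3 - <<'E'
from h import *
t=bot.get_image("top"); s=bot.get_image("scene")
ct=lambda x,y,z: ray(t,(280+(x+.5)/4-.5,165+(y+.5)/4-.5),z)
cs=lambda x,y,z: ray(s,(150+(x-400+.5)/4-.5,195+(y+.5)/4-.5),z)
print("top: back corners",ct(167,130,.045),ct(264,137,.045),"board R",ct(312,106,.068),"knob b",ct(74,155,.034))
print("scene: back corners",cs(648,228,.045),cs(580,297,.045),"board R",cs(568,322,.068),"knob b",cs(683,151,.034),"knob a",cs(776,63,.034),"our knob",cs(453,113,.034))
E
```

```text
top: back corners [ 0.56265699 -0.21233963  0.045     ] [ 0.55994196 -0.27533594  0.045     ] board R [ 0.57715815 -0.30041671  0.068     ] knob b [ 0.54615471 -0.15371881  0.034     ]
scene: back corners [ 0.57251446 -0.22227732  0.045     ] [ 0.56976448 -0.28841247  0.045     ] board R [ 0.58352304 -0.31055412  0.068     ] knob b [ 0.54900159 -0.15983095  0.034     ] knob a [ 0.55586912 -0.06396828  0.034     ] our knob [ 0.3987893  -0.24041719  0.034     ]
```

The tray is within 2 mm of the bay's centre line. I'll go down on the knob.

Call:
servo_tool([
  [[0,0,0],[-0.05,0,-0.4],45],
  [[0,0,0],[0,0,-0.6],45],
  [[0,0,0],[0,0,-0.6],45],
  [[0,0,0],[0,0,-0.6],45],
  [[0,0,0],[0,0,-0.4],45],
])

```text
t: 14.62
tcp_pos: [0.3971, -0.2387, 0.0331]
tool_rot: [-0.001, 0.999, -0.038, -0.001]
wrist_force: [0.4, 0.4, -0.3]
grip_width: 0.0452
grip_force: 0.0
```

Call:
servo_tool([
  [[0,0,0],[0,0,-0.3],45],
  [[0,0,0],[0,0,-0.2],45],
  [[0,0,0],[0,0,-0.1],45],
  [[0,0,0],[0,0,0],45],
  [[0,0,0],[0,0,0],45],
])

```text
t: 15.03
tcp_pos: [0.398, -0.2399, 0.0117]
tool_rot: [0.0, 0.999, -0.038, 0.0]
wrist_force: [1.1, 0.5, -0.3]
grip_width: 0.0448
grip_force: 0.0
```

Call:
servo_tool([
  [[0,0,0],[0,0,-0.03],30],
  [[0,0,0],[0,0,0],24],
  [[0,0,0],[0,0,0],21],
  [[0,0,0],[0,0,0],17],
  [[0,0,0],[0,0,0],17],
])

```text
t: 15.45
tcp_pos: [0.3978, -0.2397, 0.0107]
tool_rot: [0.0, 0.999, -0.038, 0.0]
wrist_force: [-0.8, 3.1, 4.8]
grip_width: 0.0193
grip_force: 19.5
```

Call:
servo_tool([
  [[0,0,0],[0,0,0],17],
  [[0,0,0],[0,0,0],17],
  [[0,0,0],[0,0,0],17],
])

```text
t: 15.7
tcp_pos: [0.3978, -0.2397, 0.0107]
tool_rot: [0.0, 0.999, -0.038, 0.0]
wrist_force: [-1.2, 2.8, 6.6]
grip_width: 0.0191
grip_force: 19.6
```

The knob is held, so I'll slide the tray in along the bay.

Call:
servo_tool([
  [[0,0,0],[0.1,-0.01,0],17],
  [[0,0,0],[0.2,-0.018,0],17],
  [[0,0,0],[0.25,-0.023,0],17],
  [[0,0,0],[0.25,-0.023,0],17],
  [[0,0,0],[0.25,-0.023,0],17],
])

```text
t: 16.12
tcp_pos: [0.4385, -0.2436, 0.0105]
tool_rot: [-0.0, 0.999, -0.038, -0.002]
wrist_force: [-9.3, 0.7, 12.2]
grip_width: 0.0192
grip_force: 19.7
```

Call:
servo_tool([
  [[0,0,0],[0.25,-0.023,0],17],
  [[0,0,0],[0.25,-0.023,0],17],
  [[0,0,0],[0.25,-0.023,0],17],
  [[0,0,0],[0.25,-0.023,0],17],
  [[0,0,0],[0.25,-0.023,0],17],
])

```text
t: 16.53
tcp_pos: [0.4885, -0.2482, 0.0105]
tool_rot: [-0.0, 0.999, -0.038, -0.002]
wrist_force: [-9.4, 1.0, 9.7]
grip_width: 0.0194
grip_force: 19.6
```

Call:
servo_tool([
  [[0,0,0],[0.25,-0.023,0],17],
  [[0,0,0],[0.25,-0.023,0],17],
  [[0,0,0],[0.2,-0.016,0],17],
  [[0,0,0],[0,0,0],17],
])

```text
t: 16.87
tcp_pos: [0.5186, -0.2512, 0.0106]
tool_rot: [0.001, 0.999, -0.038, 0.001]
wrist_force: [1.2, -0.5, 3.1]
grip_width: 0.0191
grip_force: 20.1
```

Call:
servo_tool([
  [[0,0,0],[0.1,-0.008,0],17],
  [[0,0,0],[0.1,-0.008,0],17],
  [[0,0,0],[0.1,-0.008,0],17],
  [[0,0,0],[0,0,0],17],
])

```text
t: 17.2
tcp_pos: [0.529, -0.2518, 0.0106]
tool_rot: [0.0, 0.999, -0.038, -0.001]
wrist_force: [-4.2, 0.2, 6.7]
grip_width: 0.0193
grip_force: 20.3
```

Call:
servo_tool([
  [[0,0,0],[0.05,-0.004,0],17],
  [[0,0,0],[0.05,-0.004,0],17],
  [[0,0,0],[0,0,0],17],
])

```text
t: 17.45
tcp_pos: [0.5324, -0.252, 0.0105]
tool_rot: [-0.0, 0.999, -0.038, -0.001]
wrist_force: [-7.0, 0.4, 9.1]
grip_width: 0.0192
grip_force: 20.4
```

Call:
servo_tool([
  [[0,0,0],[0.05,-0.004,0],17],
  [[0,0,0],[0,0,0],17],
  [[0,0,0],[0,0,0],17],
])

```text
t: 17.7
tcp_pos: [0.5343, -0.2522, 0.0105]
tool_rot: [-0.0, 0.999, -0.038, -0.001]
wrist_force: [-5.9, 0.5, 7.6]
grip_width: 0.0188
grip_force: 20.4
```

Travelled 137 mm with no stop felt yet. I'll continue in 2 mm steps.

Call:
servo_tool([
  [[0,0,0],[0.05,-0.004,0],17],
  [[0,0,0],[0,0,0],17],
  [[0,0,0],[0,0,0],17],
])

```text
t: 17.95
tcp_pos: [0.5363, -0.2524, 0.0105]
tool_rot: [-0.0, 0.999, -0.038, -0.001]
wrist_force: [-7.2, 0.7, 9.4]
grip_width: 0.0193
grip_force: 20.4
```

Call:
servo_tool([
  [[0,0,0],[0.05,-0.004,0],17],
  [[0,0,0],[0,0,0],17],
  [[0,0,0],[0,0,0],17],
])

```text
t: 18.2
tcp_pos: [0.5383, -0.2525, 0.0105]
tool_rot: [-0.0, 0.999, -0.038, -0.001]
wrist_force: [-6.0, 0.4, 8.4]
grip_width: 0.0189
grip_force: 20.4
```

Call:
servo_tool([
  [[0,0,0],[0.05,-0.004,0],17],
  [[0,0,0],[0,0,0],17],
  [[0,0,0],[0,0,0],17],
])

```text
t: 18.45
tcp_pos: [0.5403, -0.2527, 0.0105]
tool_rot: [-0.0, 0.999, -0.038, -0.001]
wrist_force: [-7.2, 0.6, 7.4]
grip_width: 0.0192
grip_force: 20.4
```

Call:
servo_tool([
  [[0,0,0],[0.05,-0.004,0],17],
  [[0,0,0],[0,0,0],17],
  [[0,0,0],[0,0,0],17],
])

```text
t: 18.7
tcp_pos: [0.5422, -0.2528, 0.0106]
tool_rot: [-0.0, 0.999, -0.038, -0.002]
wrist_force: [-7.0, 0.5, 8.1]
grip_width: 0.0189
grip_force: 20.4
```

Call:
servo_tool([
  [[0,0,0],[0.05,-0.004,0],17],
  [[0,0,0],[0,0,0],17],
  [[0,0,0],[0,0,0],17],
])

```text
t: 18.95
tcp_pos: [0.5425, -0.2528, 0.0104]
tool_rot: [-0.001, 0.999, -0.038, -0.004]
wrist_force: [-14.2, 0.1, 12.7]
grip_width: 0.0192
grip_force: 20.8
```

```bash
python3 - <<'E'
from h import *
from crop import crop
s=bot.get_image("scene"); t=bot.get_image("top")
a=np.hstack([crop(t,280,145,80,80,400,400),crop(s,180,215,80,80,400,400)]); cv2.imwrite("pics/in.png",a)
E
```

```text
(no output)
```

The stop is met: the force rose to 14 N and motion ended. I'll let go and rise.

Call:
servo_tool([
  [[0,0,0],[0,0,0],22],
  [[0,0,0],[0,0,0],30],
  [[0,0,0],[0,0,0],40],
  [[0,0,0],[0,0,0],45],
  [[0,0,0],[0,0,0],45],
])

```text
t: 19.47
tcp_pos: [0.5455, -0.2526, 0.0099]
tool_rot: [-0.0, 0.999, -0.038, 0.0]
wrist_force: [0.7, -0.8, 0.5]
grip_width: 0.0451
grip_force: 0.0
```

Call:
servo_tool([
  [[0,0,0],[0,0,0.3],45],
  [[0,0,0],[0,0,0.6],45],
  [[0,0,0],[0,0,0.8],45],
  [[0,0,0],[-0.5,0,0.8],45],
  [[0,0,0],[-0.9,0,0.4],45],
])

```text
t: 19.88
tcp_pos: [0.493, -0.2547, 0.132]
tool_rot: [0.003, 0.999, -0.037, 0.004]
wrist_force: [0.4, -0.6, 2.3]
grip_width: 0.0449
grip_force: 0.0
```

Call:
servo_tool([
  [[0,0,0],[-0.8,0.6,0.3],45],
  [[0,0,0],[-0.6,0.8,0.2],45],
  [[0,0,0],[0,0.9,0],45],
  [[0,0,0],[0,0.9,0],45],
  [[0,0,0],[0,0,0],45],
])

```text
t: 20.3
tcp_pos: [0.4327, -0.1203, 0.1466]
tool_rot: [-0.001, 0.999, -0.036, 0.0]
wrist_force: [0.0, -0.2, 0.0]
grip_width: 0.0451
grip_force: 0.0
```

```bash
python3 - <<'E'
from h import *
from crop import crop
s=bot.get_image("scene"); t=bot.get_image("top")
a=np.hstack([crop(t,240,120,133,133,400,400),crop(s,180,205,110,110,400,400)]); cv2.imwrite("pics/fin.png",a)
o=bot.get_obs(); print(o["t"],o["tcp_pos"],o["wrist_force"])
for im in (t,s):
  for r in bot.silhouettes("knob",im)[:4]:
    v,u=np.nonzero(r["pixels"]); print(r["confidence"],r["extent"],ray(im,(u.mean(),v.mean()),.032))
E
```

```text
20.4 [ 0.43381607 -0.12403127  0.14697454] [0.82959312 0.05983287 0.56935296]
0.47 [193.5, 253.1, 8.7, 11.6] [ 0.54468032 -0.25541864  0.032     ]
```

View pics/fin.png

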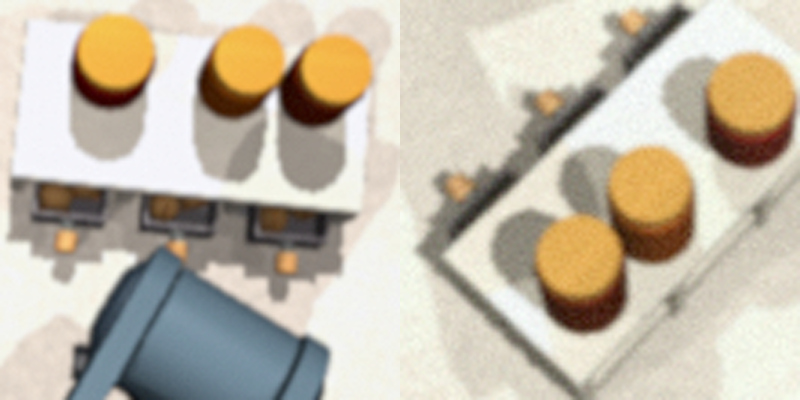

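The tray sits in the right-hand bay with its knob at (288,262), in line with its neighbours at (66,240) and (177,249). Nothing else has moved and the arm is clear, so I'll hand in.

```bash
python3 -c "
from station import bot
print(bot.close_job())"
```

```text
the job is handed in; nothing more can be done
None
```

I unclipped the tray, set it down at the mouth of the free bay, slid it by its knob to the stop and let go, then handed the job in at about 20 s; I saw all six walnuts in it before the slide and nothing else shifted around the rack afterwards, but no verdict came back.

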